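# Unlock the fairground padlock at the layout bench and present it

## Robot

A 6-joint arm with a two-finger parallel gripper is mounted at the origin on the work surface. World frame = base frame: x ahead of the robot, y to its left, z up, the work surface at z = 0. Lengths are in m, angles in rad, forces in N, time in s.
With the tool pointing down it reaches from about 0.375 to 0.925 m from the base axis. Payload 5.7 kg.
Tool frame: the origin (TCP) lies at the very end of the fingers, on their centre line; the grasp point (between the pads) lies 19 mm behind it; z points along the fingers, y is the line along which they close (so a half turn about z gives the same grasp; the last joint's range is limited). The gripper opens to 88 mm and grips with 3 to 60 N. Pads are 20 mm wide; open, the fingers measure 115 mm over their backs; the gripper's body (75 mm by 178 mm) begins 61 mm behind the grasp point.
Start: joints at [1.107, 0.359, 1.51, -0, 1.272, -0.115], TCP at [0.205, 0.564, 0.223] pointing down, gripper open.
Joint ranges: [-2.97, 2.97], [-1.01, 2.36], [0.21, 2.38], [-0.96, 4.11], [0.2, 2.71], [-2.98, 2.98]. Speed limits (rad/s): [2.39, 2.39, 3.14, 3.14, 3.14, 3.14].

## Interface

Orientations are given as a rotation vector (axis times angle).
In Python, from cell import bot gives the robot as it stands. The module is installed in compiled form; this text tells all that it offers.
- The arm moves only by the shell command python3 -m handwheel 'ROWS' [FORCE]. ROWS is a JSON object of lists of equal length, an entry for each row: "gripper": the finger opening in m, from 0 to 0.0878; "travel": the shift along the tool's x, y, z in m, a list of three; "twist": the turn, a rotation vector about the tool's x, y, z in rad, a list of three. In form: {"gripper": [gripper, ...], "travel": [[tx, ty, tz], ...], "twist": [[rx, ry, rz], ...]}. A call has exactly 5 rows; each row shifts and turns the commanded pose from where the row before left it, along the tool's axes as they then stand; what a row does not reach is not made up. A row lasts 1/10 s, in which the tool goes at most 50 mm and 8.59 degrees, less where a joint would pass 70% of its speed; a pose out of reach is approached as far as the arm can. A call is refused whole if a number of a shift passes 0.05 or a number of a turn 0.15, either way. A call with a gripper value outside its range is refused whole. The fingers move at their own pace and stop on an object; FORCE is the grip in N (left out, the last holds). Time passes only in rows, so rows that do not move let the fingers close, or fill a call up. It gives the time, the measured TCP pose, the force, the opening and the grip force at its end, in the units of the state.
- bot.observe(): the state, without advancing time (a new reading comes with each control period).
- bot.snapshot(name): name is "scene" or "top" or "wrist"; returns the picture (420x560x3 uint8, red, green, blue); there is no depth.
- bot.calibration(name): a dict with "K" (3x3 intrinsics, pixels), "rvec" (rotation vector, rad) and "tvec" (3), from world to camera coordinates, as OpenCV has them. Camera axes: x right, y down, z forward; pixel columns grow to the right and rows downward; lengths in m; the calibration is good to about 2 mm. A picture is of the moment at which its call begins: read the wrist's pose just before it. calibration takes no time and is no camera call; for the wrist camera it gives the pose at the moment of the call.
- bot.finish_job(): hands the job in; it is judged then, once.
The state is a dict: "clock": time; "qpos": joint angles; "joint_vel": joint speeds; "effort": joint torques, N m; "position": TCP position; "tool_rot": TCP orientation; "force": force on the tool from outside, world axes, zero at the start; "wrist_torque": the same for the moment, N m; "finger_gap": finger opening in m; "grasp_force": force on a finger pad.
Only numpy, scipy, OpenCV 4.12 (cv2) and the standard library are available. Lean on these libraries where they do the work, as an engineer would, in place of code of your own. Each camera call takes 0.05 s, during which the arm holds its last target. There are 200 camera calls.

## Task

Push the shut brass padlock along the bench, shackle first, fully home into the red cradle, then turn its dial until the white pointer clicks into place at the green mark, and pull the shackle fully out to its stop with the lock still sitting in the cradle. Then pick the open padlock up and finish while still holding it, still and open, with the lock body more than 15 cm above the bench, centred over the blue tray. Do not lift the lock while it is shut, and leave the toy carriage, the paint jar and the toy kiosk where they are.

Things in the scene. Friction and masses are not known exactly. Their poses are not given: they have to be found in the camera images.
- padlock: Loose combination padlock lying on its back, 0.3 kg. Brass body 70 mm along x, 80 along y, 28 high; origin: centre of the body's underside, z up. Steel shackle out of its +x face, dial on top at the centre. Ordinary friction on the bench. Starts 100-150 mm short of home, up to 15 mm aside and 0.2 rad askew, +x face to the cradle's mouth.
- dial (a joint): Angle (rad, counter-clockwise from above +) of the dial's white pointer from the green mark on the shackle (+x) side of the body. Starts in a notch, about +0.7 to +1.7. 8 notches, one per 0.785 rad, 0 is one; a sprung pawl clicks between them (under 0.1 N m) and draws the dial within about 0.1 of a notch when let go. The shackle comes out only within about 0.15 of 0.
- dial_grip (a point): On the dial's axis, 46 mm above the padlock's underside. Dial: black disc 50 mm across, its top 36 mm above the underside, carrying an upright grip bar 44 long, 12 wide, 20 high (bar top 56 mm above the underside). The point's x axis runs along the bar to the pointer: a white line on the bar's top from the axis to one end, that end white too.
- shackle (a joint): How far the shackle has been pulled out along the padlock's +x (m): 0 shut, 0.022 fully out at its stop. It moves stiffly (about 4 N), stays where it is left, and is locked unless the dial is at 0.
- shackle_bar (a point): Middle of the shackle's cross bar, 16 mm above the padlock's underside; when shut 85 mm from its origin along +x (107 when out). The shackle is a flat-lying U of 9 mm square steel: 54 mm wide outside, 36 clear between its legs, corners cut off (27 clear right at the bar); shut, 45.5 mm clear between brass body and cross bar, which runs along the padlock's y.
- cradle: Fixed red cradle, walls 18 mm high. Origin on the bench where the padlock's origin lies when fully home, x axes the same way. Two cheeks along x, 85 mm apart inside, from x = -25 to +47 mm; mouth flaring out from x = -23 to -54 mm (about 130 mm wide over all); at x = +35 two end stops, 12 thick, for the body's front face, 62 mm apart so the shackle passes between.
- tray: Blue open tray fixed to the bench, 130 x 130 x 20 mm; origin at the centre of its underside.
- carriage: Loose toy railway carriage, blue with a grey roof, 100 x 36 x 59 mm; origin under its centre. To be left alone.
- paint_jar: Loose small paint jar with a green cap, 44 mm across, 50 mm high; origin under its centre. To be left alone.
- kiosk: Loose toy kiosk, yellow with a red roof, 66 x 66 x 56 mm; origin under its centre. To be left alone.
There are look-alikes about, which are no part of the job. There is more than one size of the cradle; the job needs the smallest.

How it is judged:
By the outcome, as a careful person would: the job done as asked, in the order asked, and still so for the second after the job is handed in, while the arm keeps its last pose, push and grip.
It also fails if it takes over 72 s, if anything falls off the work surface, if the arm or the gripper's body presses on something with over 40 N, if the wrist force passes 120 N, or if a joint passes its speed limit or range.

## Working session

There is one attempt and no reset: what is moved stays moved. The work goes in short steps, Python scripts to look and compute and a shell command to move; the robot and the scene stay as the last step left them, time stands still between calls to the robot, and variables do not carry over. Pictures are saved under pics/ and viewed, at most 10 in all, crops included, and the job is handed in when it is done.

```bash
mkdir -p pics
python3 - <<'E'
from cell import bot
import cv2,numpy as np
for n in("scene","top"):
    im=bot.snapshot(n); cv2.imwrite(f"pics/{n}0.png",im[:,:,::-1]); 
    c=bot.calibration(n); print(n,np.round(c["K"],1).tolist(),np.round(c["rvec"],4),np.round(c["tvec"],4))
s=bot.observe()
print(s)
E
```

```text
scene [[453.9, 0.0, 274.6], [0.0, 453.9, 211.0], [0.0, 0.0, 1.0]] [ 2.293   0.5896 -0.2689] [-0.462  -0.1383  1.4328]
top [[475.0, 0.0, 282.9], [0.0, 475.0, 205.0], [0.0, 0.0, 1.0]] [ 2.1439 -2.126   0.2097] [-0.008   0.5311  1.2643]
{'clock': 0.1, 'qpos': array([ 1.10688947e+00,  3.59436244e-01,  1.51130618e+00, -1.20256430e-05,
        1.27250839e+00, -1.15105623e-01]), 'joint_vel': array([-0.00101197, -0.00084552, -0.00261344, -0.00025631,  0.00021294,
        0.00037977]), 'effort': array([ 7.36412403e-05, -5.16355777e+01, -2.71406168e+01,  6.75453781e-02,
        2.76500284e-02, -4.32275510e-05]), 'position': array([0.20479903, 0.56330817, 0.22189857]), 'tool_rot': array([-5.45036617e-01, -3.09348159e+00,  2.50102729e-03]), 'force': array([-0.13498344, -0.34110138, -0.28502452]), 'wrist_torque': array([-0.00543112,  0.0094263 , -0.01944233]), 'grasp_force': 0.0, 'finger_gap': 0.08781329927580807}
```

View pics/scene0.png

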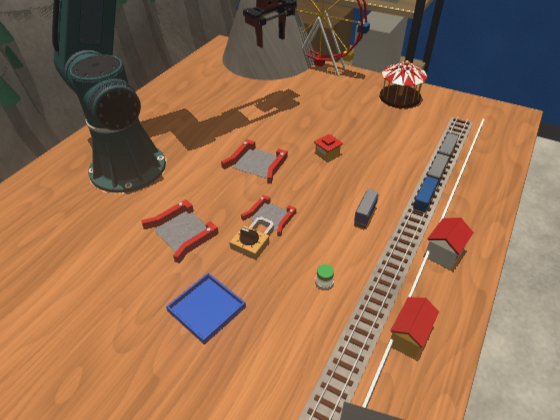

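View pics/top0.png

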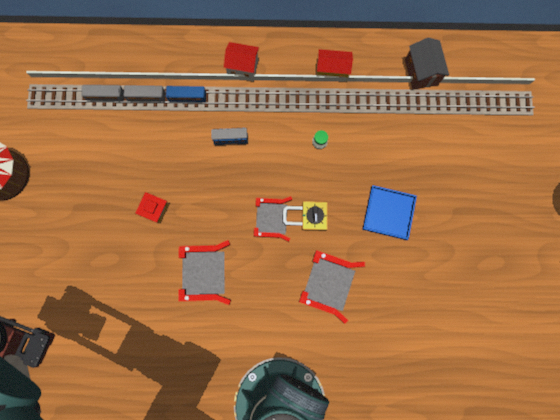

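The scene and top pictures show the padlock at top-view pixel (315,215), with its shackle pointing left (+y) toward the small cradle at (272,217). The tray is at (390,212), the jar at (320,139), the carriage at (230,136) and the kiosk at (152,207). Next I'll measure the padlock, cradle and tray.

```bash
cat > h.py <<'E'
from cell import bot
import cv2,numpy as np
from scipy.spatial.transform import Rotation as R
def ray(c,uv,z):
    uv=np.atleast_2d(uv).astype(float); M=cv2.Rodrigues(np.array(c["rvec"],float))[0]; t=np.array(c["tvec"],float)
    d=np.c_[uv,np.ones(len(uv))]@np.linalg.inv(np.array(c["K"])).T@M; o=-M.T@t
    return (o+d*((z-o[2])/d[:,2])[:,None])[:,:2]
def mask(im,lo,hi,box=None):
    m=cv2.inRange(cv2.cvtColor(im,cv2.COLOR_RGB2HSV),lo,hi)
    if box:
        k=np.zeros_like(m);x0,y0,x1,y1=box;k[y0:y1,x0:x1]=255;m&=k
    return m
def blobs(m,a=15):
    cs=cv2.findContours(m,cv2.RETR_EXTERNAL,cv2.CHAIN_APPROX_NONE)[0]
    return sorted([c for c in cs if cv2.contourArea(c)>a],key=cv2.contourArea,reverse=True)
def rect(c,k,z):
    r=cv2.minAreaRect(ray(c,k[:,0],z).astype(np.float32)); return np.round(r[0],4),np.round(r[1],4),round(r[2],1)
def up(im,box,s,name):
    x0,y0,x1,y1=box; cv2.imwrite("pics/"+name,cv2.resize(im[y0:y1,x0:x1,::-1],None,fx=s,fy=s,interpolation=cv2.INTER_CUBIC))
E
python3 - <<'E'
from h import *
im=bot.snapshot("top");c=bot.calibration("top")
b=blobs(mask(im,(20,120,90),(35,255,255),(280,190,350,245)))
print("brass",[rect(c,k,.028) for k in b[:2]])
b=blobs(mask(im,(100,120,50),(125,255,255),(350,170,430,250)))
print("tray",[rect(c,k,.02) for k in b[:1]])
m=mask(im,(0,150,90),(6,255,255),(245,190,300,245))|mask(im,(174,150,90),(180,255,255),(245,190,300,245))
for k in blobs(m):
    print("red",rect(c,k,.018)); 
    print(np.round(ray(c,cv2.approxPolyDP(k,1.5,True)[:,0],.018),3).tolist())
hsv=cv2.cvtColor(im,cv2.COLOR_RGB2HSV)
g=mask(im,(0,0,50),(179,60,160),(245,190,290,245))
print("floor",[rect(c,k,.002) for k in blobs(g)[:2]])
for n,k,z in(("jar",(320,139),.05),("carr",(230,134),.059),("kiosk",(152,207),.056)): print(n,np.round(ray(c,k,z),3))
up(im,(240,180,350,250),7,"top1.png")
E
```

```text
brass [(array([ 0.5072, -0.091 ]), array([0.0672, 0.0791]), 89.5)]
tray [(array([ 0.519 , -0.3051]), array([0.1294, 0.1296]), 76.9)]
red (array([0.5465, 0.0226]), array([0.0232, 0.0996]), 2.4)
[[0.557, -0.027], [0.56, -0.018], [0.551, 0.001], [0.556, 0.052], [0.545, 0.055], [0.55, 0.064], [0.556, 0.061], [0.556, 0.072], [0.536, 0.072], [0.533, 0.066], [0.545, 0.061], [0.542, -0.001]]
red (array([0.4531, 0.0277]), array([0.1015, 0.0226]), 81.6)
[[0.47, 0.076], [0.451, 0.076], [0.446, 0.001], [0.435, -0.019], [0.44, -0.022], [0.457, 0.006], [0.457, 0.054], [0.448, 0.062], [0.47, 0.068]]
floor [(array([0.5023, 0.0292]), array([0.0822, 0.0846]), 88.2)]
jar [[ 0.722 -0.107]]
carr [[0.73  0.147]]
kiosk [[0.521 0.354]]
```

View pics/top1.png

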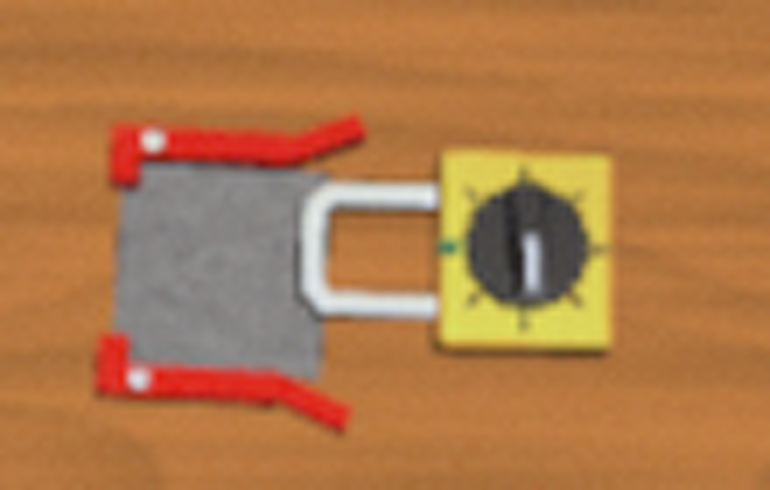

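The zoomed crop shows the pointer (530,262) aimed down the image, so the dial is about +1.57. The brass is square to the world, and the cradle axis is about 3° off +y, tilted toward +x. I'll move the wrist camera above them to refine this.

```bash
R1='{"gripper":[0.0878,0.0878,0.0878,0.0878,0.0878],"travel":[[0,0,0],[0,0,0],[0,0,0],[0,0,0],[0,0,0]],"twist":[[0,0,0.1221],[0,0,0.1221],[0,0,0.1221],[0,0,0.1221],[0,0,0.1221]]}'; unset R1
python3 -m handwheel '{"gripper":[0.06,0.05,0.04,0.04,0.04],"travel":[[0,0,0],[0,0,0],[0,0,0],[0,0,0],[0,0,0]],"twist":[[0,0,0.1222],[0,0,0.1222],[0,0,0.1222],[0,0,0.1222],[0,0,0.1222]]}' >/dev/null
python3 -m handwheel '{"gripper":[0.04,0.04,0.04,0.04,0.04],"travel":[[0,0,0],[0,0,0],[0,0,0],[0,0,0],[0,0,0]],"twist":[[0,0,0.1222],[0,0,0.1222],[0,0,0.1222],[0,0,0.1222],[0,0,0.1222]]}'
python3 -m handwheel '{"gripper":[0.04,0.04,0.04,0.04,0.04],"travel":[[-0.039,0.02,-0.004],[-0.039,0.02,-0.004],[-0.039,0.02,-0.004],[-0.039,0.02,-0.004],[-0.039,0.02,-0.004]],"twist":[[0,0,0],[0,0,0],[0,0,0],[0,0,0],[0,0,0]]}' >/dev/null
python3 -m handwheel '{"gripper":[0.04,0.04,0.04,0.04,0.04],"travel":[[-0.039,0.02,-0.004],[-0.039,0.02,-0.004],[-0.039,0.02,-0.004],[-0.039,0.02,-0.004],[-0.039,0.02,-0.004]],"twist":[[0,0,0],[0,0,0],[0,0,0],[0,0,0],[0,0,0]]}' >/dev/null
python3 -m handwheel '{"gripper":[0.04,0.04,0.04,0.04,0.04],"travel":[[-0.039,0.02,-0.004],[-0.039,0.02,-0.004],[-0.039,0.02,-0.004],[-0.039,0.02,-0.004],[0,0,0]],"twist":[[0,0,0],[0,0,0],[0,0,0],[0,0,0],[0,0,0]]}'
python3 - <<'E'
from h import *
im=bot.snapshot("wrist");c=bot.calibration("wrist");cv2.imwrite("pics/w1.png",im[:,:,::-1])
import pickle;pickle.dump((im,c),open("w1.pkl","wb"))
M=cv2.Rodrigues(np.array(c["rvec"]))[0];print(np.round(-M.T@c["tvec"],3),np.round(M[2],2))
E
```

```text
clock: 1.15
position: [0.2049, 0.5636, 0.2223]
tool_rot: [2.227, 2.216, -0.001]
force: [0.1, 0.4, -0.9]
finger_gap: 0.0399
grasp_force: 0.0
clock: 2.65
position: [0.4879, 0.0134, 0.2791]
tool_rot: [2.224, 2.214, 0.0]
force: [-1.3, 0.2, -0.5]
finger_gap: 0.0399
grasp_force: 0.0
[0.486 0.092 0.441] [-0.   -0.28 -0.96]
```

View pics/w1.png

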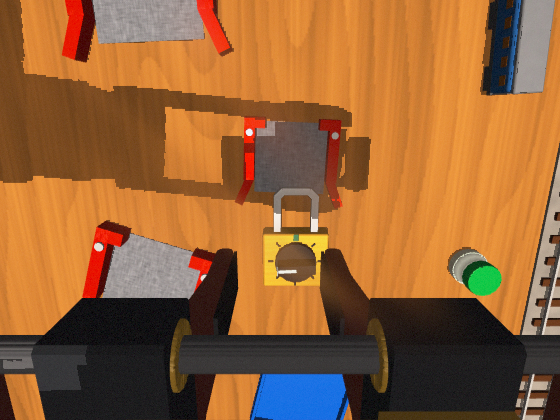

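The wrist picture shows the cradle, with its end stops at (255,124) and (330,125), the padlock at (296,257) and the pointer at (286,272) aimed left. I'll get the numbers from this view.

Run:
```python
from h import *
import pickle;im,c=pickle.load(open("w1.pkl","rb"))
b=(225,110,350,215)
m=mask(im,(0,150,60),(8,255,255),b)|mask(im,(172,150,60),(180,255,255),b)
for k in blobs(m,40):
    print("red",rect(c,k,.018),np.round(ray(c,cv2.approxPolyDP(k,2,True)[:,0],.018),3).tolist())
w=mask(im,(0,0,150),(179,70,255),(240,122,345,145))
for k in blobs(w,5): print("dot",np.round(ray(c,k[:,0].mean(0),.018),4))
k=blobs(mask(im,(20,120,60),(35,255,255),(250,215,340,300)))[0]
print("brass",rect(c,k,.028),np.round(ray(c,cv2.approxPolyDP(cv2.convexHull(k),3,True)[:,0],.028),3).tolist())
for n in [2]:
    w=mask(im,(0,0,150),(179,80,255),(265,245,325,285))
    for k in blobs(w,5):print("ptr",rect(c,k,.056))
g=mask(im,(0,0,40),(179,60,140),(250,125,332,192));k=blobs(g)[0];print("floor",rect(c,k,.002))
```

```text
red (array([0.5457, 0.0253]), array([0.0259, 0.1033]), 2.5) [[0.532, 0.076], [0.531, 0.067], [0.542, 0.063], [0.541, 0.006], [0.551, -0.023], [0.556, -0.026], [0.561, -0.025], [0.551, 0.003], [0.557, 0.074]]
red (array([0.4537, 0.0293]), array([0.1026, 0.0244]), 82.4) [[0.47, 0.079], [0.448, 0.079], [0.446, 0.006], [0.436, -0.014], [0.439, -0.02], [0.444, -0.019], [0.456, 0.007], [0.459, 0.065], [0.461, 0.068], [0.471, 0.069]]
dot [[0.4729 0.065 ]]
dot [[0.4529 0.0627]]
dot [[0.5499 0.0582]]
brass (array([ 0.5061, -0.0896]), array([0.0664, 0.0761]), 89.1) [[0.544, -0.059], [0.535, -0.123], [0.468, -0.121], [0.469, -0.059]]
ptr (array([ 0.4949, -0.0914]), array([0.01  , 0.0218]), 89.7)
floor (array([0.4998, 0.0297]), array([0.0815, 0.0839]), 87.4)
```

Cradle home is about (0.500, 0.0295) with its axis along (0.046, 0.999). The padlock is at (0.507, -0.091). I'll lower two fingers behind the body's rear face.

```bash
python3 -m handwheel '{"gripper":[0.04,0.04,0.04,0.04,0.04],"travel":[[-0.045,0.005,0],[-0.045,0.005,0],[-0.045,0.005,0],[-0.045,0.005,0],[0,0,0.04]],"twist":[[0,0,0],[0,0,0],[0,0,0],[0,0,0],[0,0,0]]}'
python3 -m handwheel '{"gripper":[0.04,0.04,0.04,0.04,0.04],"travel":[[0,0,0.04],[0,0,0.04],[0,0,0.04],[0,0,0.04],[0,0,0]],"twist":[[0,0,0],[0,0,0],[0,0,0],[0,0,0],[0,0,0]]}'
```

```text
clock: 3.2
position: [0.5095, -0.1676, 0.2426]
tool_rot: [2.216, 2.21, 0.004]
force: [1.1, -0.1, -0.8]
finger_gap: 0.0401
grasp_force: 0.0
clock: 3.7
position: [0.5006, -0.1588, 0.0743]
tool_rot: [-2.213, -2.215, 0.005]
force: [-0.3, 0.7, 0.2]
finger_gap: 0.04
grasp_force: 0.0
```

```bash
python3 -m handwheel '{"gripper":[0.04,0.04,0.04,0.04,0.04],"travel":[[0,0.003,0.03],[0,0.002,0.02],[0,0,0.01],[0,0,0],[0,0,0]],"twist":[[0,0,0],[0,0,0],[0,0,0],[0,0,0],[0,0,0]]}'
python3 -c "
from h import *
s=bot.observe();print(s['position'],s['tool_rot'],R.from_rotvec(s['tool_rot']).as_matrix().round(3).tolist())"
```

```text
clock: 4.2
position: [0.5107, -0.1621, 0.0199]
tool_rot: [2.22, 2.221, 0.001]
force: [0.2, -0.0, -0.3]
finger_gap: 0.0401
grasp_force: 0.0
[ 0.51067125 -0.16214072  0.01993516] [2.22027825e+00 2.22097631e+00 5.71363908e-04] [[-0.0, 1.0, 0.001], [1.0, 0.0, -0.001], [-0.001, 0.001, -1.0]]
```

```bash
python3 -m handwheel '{"gripper":[0.04,0.04,0.04,0.04,0.04],"travel":[[0.008,-0.002,0.004],[0.008,-0.002,0.003],[0.008,0,0],[0.01,-0.001,0],[0.01,-0.001,0]],"twist":[[0,0,0],[0,0,0],[0,0,0],[0,0,0.01],[0,0,0.01]]}'
python3 -m handwheel '{"gripper":[0.04,0.04,0.04,0.04,0.04],"travel":[[0.01,-0.001,0],[0.01,-0.001,0],[0.01,-0.0015,0],[0,0,0],[0,0,0]],"twist":[[0,0,0.01],[0,0,0.01],[0,0,0.006],[0,0,0],[0,0,0]]}'
python3 - <<'E'
from h import *
s=bot.observe();print(s['position'],R.from_rotvec(s['tool_rot']).as_matrix().round(3).tolist())
im=bot.snapshot("top");c=bot.calibration("top");up(im,(240,180,350,250),7,"top2.png")
im=bot.snapshot("wrist");cv2.imwrite("pics/w2.png",im[:,:,::-1])
E
```

```text
clock: 4.7
position: [0.5042, -0.1174, 0.0118]
tool_rot: [2.244, 2.198, -0.0]
force: [0.2, -2.4, -0.5]
finger_gap: 0.04
grasp_force: 0.9
clock: 5.2
position: [0.5014, -0.0873, 0.0116]
tool_rot: [-2.271, -2.17, -0.0]
force: [-0.8, 0.6, -0.4]
finger_gap: 0.04
grasp_force: 0.0
[ 0.5014072  -0.08734673  0.01163511] [[0.046, 0.999, -0.0], [0.999, -0.046, 0.0], [0.0, -0.0, -1.0]]
```

View pics/w2.png

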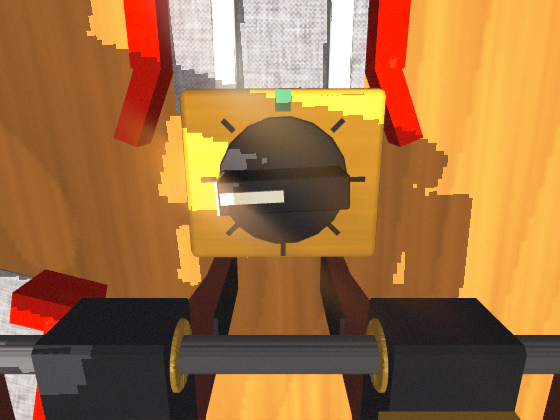

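The wrist picture shows the body, spanning 182–384 px, square to the cradle and about 5 mm right of the cheeks' centre at about 270 px. I'll add a leftward drift while pushing in.

```bash
python3 -m handwheel '{"gripper":[0.04,0.04,0.04,0.04,0.04],"travel":[[0.006,-0.001,0],[0.006,-0.0015,0],[0.006,-0.0015,0],[0.007,-0.001,0],[0.007,0,0]],"twist":[[0,0,0],[0,0,0],[0,0,0],[0,0,0],[0,0,0]]}'
python3 -m handwheel '{"gripper":[0.04,0.04,0.04,0.04,0.04],"travel":[[0.007,0,0],[0.007,0,0],[0.007,0,0],[0.006,0,0],[0,0,0]],"twist":[[0,0,0],[0,0,0],[0,0,0],[0,0,0],[0,0,0]]}'
python3 -m handwheel '{"gripper":[0.04,0.04,0.04,0.04,0.04],"travel":[[0.004,0,0],[0.003,0,0],[0.003,0,0],[0.002,0,0],[0,0,0]],"twist":[[0,0,0],[0,0,0],[0,0,0],[0,0,0],[0,0,0]]}'
```

```text
clock: 5.8
position: [0.4981, -0.0556, 0.0117]
tool_rot: [2.272, 2.169, 0.0]
force: [-0.9, -1.9, 0.5]
finger_gap: 0.04
grasp_force: 1.1
clock: 6.3
position: [0.4991, -0.0278, 0.0116]
tool_rot: [-2.271, -2.17, -0.0]
force: [-0.3, -1.0, -0.9]
finger_gap: 0.0399
grasp_force: 0.0
clock: 6.8
position: [0.4998, -0.0179, 0.0117]
tool_rot: [2.27, 2.17, -0.002]
force: [-1.2, -9.0, 1.0]
finger_gap: 0.0402
grasp_force: 4.0
```

```bash
python3 -m handwheel '{"gripper":[0.04,0.04,0.04,0.04,0.04],"travel":[[0.001,0,0],[0.001,0,0],[0,0,0],[0,0,0],[0,0,0]],"twist":[[0,0,0],[0,0,0],[0,0,0],[0,0,0],[0,0,0]]}'
python3 - <<'E'
from h import *
im=bot.snapshot("wrist");cv2.imwrite("pics/w3.png",im[:,:,::-1])
E
```

```text
clock: 7.3
position: [0.4999, -0.0178, 0.0118]
tool_rot: [2.268, 2.17, -0.005]
force: [-2.0, -17.3, 2.0]
finger_gap: 0.0399
grasp_force: 8.9
```

View pics/w3.png

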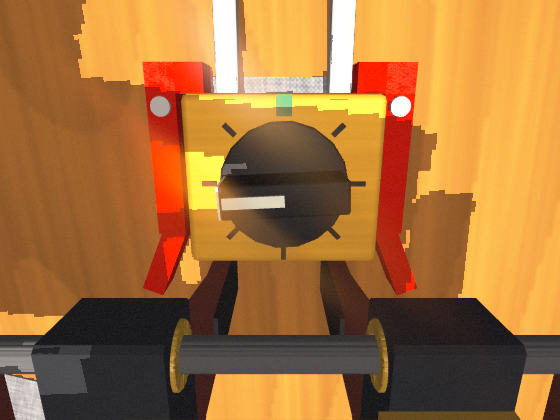

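The wrist picture shows the body's front face against both end stops, at about row 94, and sitting squarely between the cheeks. I'll back off, go up, turn -90° and work out the dial axis.

```bash
python3 - <<'E'
from h import *
c=bot.calibration("wrist")
p=ray(c,[(181,96),(386,96)],.028);print("front corners",p.round(4),p.mean(0).round(4))
q=ray(c,[(191,260),(376,260)],.028);print("rear",q.round(4),q.mean(0).round(4)); print("ctr",((p+q)/2).mean(0))
print("dial green",ray(c,(284,104),.028))
E
python3 -m handwheel '{"gripper":[0.04,0.04,0.04,0.04,0.04],"travel":[[-0.006,0,0],[-0.006,0,0],[0,0,-0.04],[0,0,-0.04],[0,0,-0.03]],"twist":[[0,0,0],[0,0,0],[0,0,0],[0,0,0],[0,0,0]]}' >/dev/null
python3 -m handwheel '{"gripper":[0.04,0.04,0.04,0.04,0.04],"travel":[[0.03,0,0],[0.03,0,0],[0,0,0],[0,0,0],[0,0,0]],"twist":[[0,0,-0.14],[0,0,-0.14],[0,0,-0.14],[0,0,-0.14],[0,0,-0.14]]}' >/dev/null
python3 -m handwheel '{"gripper":[0.04,0.04,0.04,0.04,0.04],"travel":[[0,0,0],[0,0,0],[0,0,0],[0,0,0],[0,0,0]],"twist":[[0,0,-0.14],[0,0,-0.14],[0,0,-0.14],[0,0,-0.14],[0,0,-0.14]]}' >/dev/null
python3 -m handwheel '{"gripper":[0.04,0.04,0.04,0.04,0.04],"travel":[[0,0,0],[0,0,0],[0,0,0],[0,0,0],[0,0,0]],"twist":[[0,0,-0.14],[0,0,-0.03],[0,0,0],[0,0,0],[0,0,0]]}'
python3 - <<'E'
from h import *
s=bot.observe();print(s['position'],s['qpos'],R.from_rotvec(s['tool_rot']).as_matrix().round(3).tolist())
im=bot.snapshot("wrist");cv2.imwrite("pics/w4.png",im[:,:,::-1])
im=bot.snapshot("top");c=bot.calibration("top")
k=blobs(mask(im,(20,120,90),(35,255,255),(245,190,320,245)))
print("brass",[rect(c,j,.028) for j in k[:2]])
E
```

```text
front corners [[0.4662 0.0633]
 [0.544  0.0598]] [0.5051 0.0615]
rear [[ 0.4625 -0.0042]
 [ 0.5423 -0.0078]] [ 0.5024 -0.006 ]
ctr [0.50374262 0.02775541]
dial green [[0.50517887 0.05860266]]
clock: 9.35
position: [0.4979, 0.033, 0.1216]
tool_rot: [-0.076, -3.141, -0.0]
force: [0.5, 0.4, 0.5]
finger_gap: 0.0397
grasp_force: 0.0
[0.49788465 0.03298002 0.12164014] [-7.23901257e-02  3.38121941e-01  1.84149056e+00  1.31418719e-05
  9.62092023e-01 -1.59465164e+00] [[-0.999, 0.049, -0.0], [0.049, 0.999, 0.0], [0.0, 0.0, -1.0]]
brass [(array([0.4709, 0.0344]), array([0.014 , 0.0556]), 0.5)]
```

View pics/w4.png

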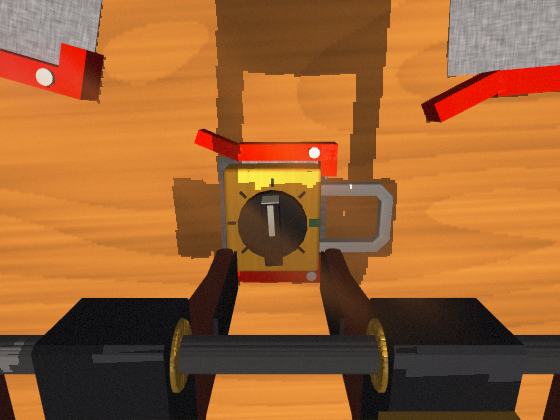

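The wrist picture shows the bar at column 271, vertical, so the fingers line up across it, with the dial centre near (273,222). The dial axis is about (0.5037, 0.028). I'll shift (-6, -5) mm in tool x and y, go down and grip.

```bash
python3 -m handwheel '{"gripper":[0.04,0.04,0.04,0.04,0.04],"travel":[[-0.006,-0.005,0.025],[0,0,0.025],[0,0,0.02],[0,0,0.011],[0,0,0]],"twist":[[0,0,0],[0,0,0],[0,0,0],[0,0,0],[0,0,0]]}' 15
python3 -m handwheel '{"gripper":[0.03,0.02,0.01,0.005,0.005],"travel":[[0,0,0],[0,0,0],[0,0,0],[0,0,0],[0,0,0]],"twist":[[0,0,0],[0,0,0],[0,0,0],[0,0,0],[0,0,0]]}' 15
```

```text
clock: 9.95
position: [0.5025, 0.0277, 0.0395]
tool_rot: [-0.074, -3.138, -0.0]
force: [-0.6, -0.2, 0.0]
finger_gap: 0.0401
grasp_force: 0.0
clock: 10.45
position: [0.5044, 0.0277, 0.0414]
tool_rot: [0.074, 3.139, 0.0]
force: [-0.5, 1.5, 5.4]
finger_gap: 0.0119
grasp_force: 15.0
```

```bash
python3 -m handwheel '{"gripper":[0.005,0.005,0.005,0.005,0.005],"travel":[[0,0,0],[0,0,0],[0,0,0],[0,0,0],[0,0,0]],"twist":[[0,0,0.13],[0,0,0.13],[0,0,0.13],[0,0,0.13],[0,0,0.13]]}'
python3 -m handwheel '{"gripper":[0.005,0.005,0.005,0.005,0.005],"travel":[[0,0,0],[0,0,0],[0,0,0],[0,0,0],[0,0,0]],"twist":[[0,0,0.13],[0,0,0.13],[0,0,0.13],[0,0,0.13],[0,0,0.13]]}'
python3 -m handwheel '{"gripper":[0.005,0.005,0.005,0.005,0.005],"travel":[[0,0,0],[0,0,0],[0,0,0],[0,0,0],[0,0,0]],"twist":[[0,0,0.13],[0,0,0.13],[0,0,0.02],[0,0,0],[0,0,0]]}'
python3 -c "
from h import *
s=bot.observe();print(s['position'],R.from_rotvec(s['tool_rot']).as_matrix().round(3).tolist(),s['wrist_torque'])"
```

```text
clock: 10.95
position: [0.5049, 0.0254, 0.0415]
tool_rot: [1.074, 2.949, -0.005]
force: [1.4, -11.8, 4.2]
finger_gap: 0.0196
grasp_force: 22.5
clock: 11.45
position: [0.5029, 0.0266, 0.0408]
tool_rot: [1.963, 2.453, -0.004]
force: [-3.3, -7.9, 4.4]
finger_gap: 0.0174
grasp_force: 20.7
clock: 11.95
position: [0.5025, 0.0258, 0.0409]
tool_rot: [2.278, 2.162, -0.006]
force: [-3.8, -9.2, 4.1]
finger_gap: 0.0224
grasp_force: 25.2
[0.50246158 0.02579794 0.04089917] [[0.052, 0.999, -0.002], [0.999, -0.052, -0.004], [-0.004, -0.002, -1.0]] [-1.71996525  0.65351034  0.80121632]
```

Run:
```python
from h import *
im=bot.snapshot("wrist");im2=bot.snapshot("top")
a=cv2.resize(im2[175:255,235:345],(550,400),interpolation=cv2.INTER_CUBIC)
o=np.hstack([cv2.resize(im,(480,360)),cv2.resize(a[:, 60:460],(320,360))])
cv2.imwrite("pics/w5.png",o[:,:,::-1])
```

```text
(no output)
```

View pics/w5.png

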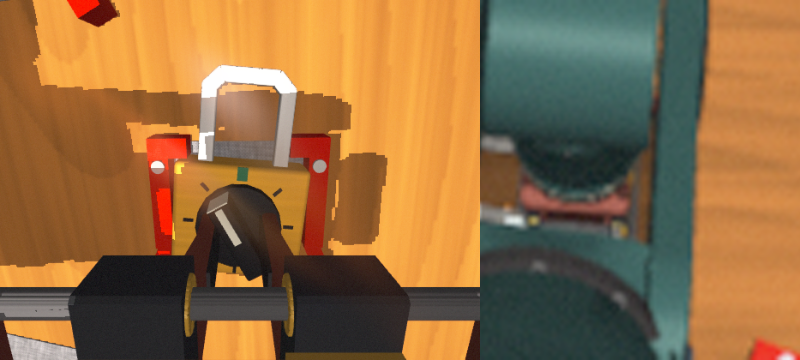

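The wrist picture shows the bar sitting diagonally in the jaws, with the pointer around (225,225), up and left. The bar slipped in a grip that was too light, so the dial only reached about +0.6. I'll release, rise, and measure the pointer and body numerically.

```bash
python3 -m handwheel '{"gripper":[0.05,0.05,0.05,0.05,0.05],"travel":[[0,0,0],[0,0,0],[0,0,0],[0,0,-0.03],[0,0,-0.05]],"twist":[[0,0,0],[0,0,0],[0,0,0],[0,0,0],[0,0,0]]}'
python3 -m handwheel '{"gripper":[0.05,0.05,0.05,0.05,0.05],"travel":[[-0.02,0,0],[0,0,0],[0,0,0],[0,0,0],[0,0,0]],"twist":[[0,0,0],[0,0,0],[0,0,0],[0,0,0],[0,0,0]]}'
cat > look.py <<'E'
from h import *
def main(show=None):
    im=bot.snapshot("wrist");c=bot.calibration("wrist"); s=bot.observe(); print("tcp",s['position'].round(4),R.from_rotvec(s['tool_rot']).as_matrix()[:2,:2].round(3).tolist())
    px=lambda p,z: cv2.projectPoints(np.array([[*p,z]],float),np.array(c["rvec"],float),np.array(c["tvec"],float),np.array(c["K"]),None)[0][0,0]
    o=px((.503,.028),.04); r=abs(px((.54,.028),.04)-o).max(); 
    box=lambda f:[int(max(0,v)) for v in (o[0]-f*r,o[1]-f*r,o[0]+f*r,o[1]+f*r)]
    # white pointer
    H=cv2.cvtColor(im,cv2.COLOR_RGB2HSV)
    for t in (150,120):
        w=mask(im,(0,0,t),(179,70,255),box(.75))
        for k in blobs(w,12)[:3]:
            q=rect(c,k,.056); b=cv2.boxPoints(cv2.minAreaRect(ray(c,k[:,0],.056).astype(np.float32)))
            e=b[1]-b[0] if np.linalg.norm(b[1]-b[0])>np.linalg.norm(b[2]-b[1]) else b[2]-b[1]
            print("white",t,q,"dir deg",round(np.degrees(np.arctan2(e[1],e[0]))%180,1))
    g=mask(im,(60,60,30),(95,255,255),box(1.4))
    for k in blobs(g,8)[:2]: print("green",ray(c,k[:,0].mean(0),.028).round(4))
    y=mask(im,(18,110,50),(35,255,255),box(1.5)); y=cv2.morphologyEx(y,cv2.MORPH_OPEN,np.ones((3,3)))
    k=np.vstack(blobs(y,30)); print("brass",rect(c,cv2.convexHull(k),.028))
    return im,c,box
E
python3 - <<'E'
import look; im,c,b=look.main(); look.cv2.imwrite("pics/w6.png",im[:,:,::-1])
E
```

```text
clock: 12.55
position: [0.5012, 0.0281, 0.119]
tool_rot: [-2.279, -2.154, 0.007]
force: [0.4, -0.2, -0.3]
finger_gap: 0.0496
grasp_force: 0.0
clock: 13.05
position: [0.5019, 0.0083, 0.1198]
tool_rot: [-2.281, -2.158, 0.002]
force: [0.5, -0.5, 0.8]
finger_gap: 0.0501
grasp_force: 0.0
tcp [0.502  0.0082 0.1198] [[0.056, 0.998], [0.998, -0.056]]
white 150 (array([0.4962, 0.0328]), array([0.0036, 0.0207]), 33.3) dir deg 123.3
white 120 (array([0.4962, 0.0329]), array([0.004 , 0.0208]), 33.5) dir deg 123.5
brass (array([0.4983, 0.0221]), array([0.0359, 0.101 ]), 39.2)
```

Pointer direction is 123.3° in the world, and the dial axis is near (0.502, 0.0236). The dial is at the +0.785 notch and the lock is slightly skewed. I'll regrip along the bar with much more force.

```bash
python3 -m handwheel '{"gripper":[0.04,0.04,0.04,0.04,0.04],"travel":[[0.0155,0,0],[0,0,0],[0,0,0],[0,0,0],[0,0,0]],"twist":[[0,0,-0.13],[0,0,-0.13],[0,0,-0.13],[0,0,-0.13],[0,0,-0.117]]}'
python3 -m handwheel '{"gripper":[0.04,0.04,0.04,0.04,0.04],"travel":[[0,0,0.03],[0,0,0.03],[0,0,0.017],[0,0,0],[0,0,0]],"twist":[[0,0,0],[0,0,0],[0,0,0],[0,0,0],[0,0,0]]}'
python3 -m handwheel '{"gripper":[0.02,0.005,0.005,0.005,0.005],"travel":[[0,0,0],[0,0,0],[0,0,0],[0,0,0],[0,0,0]],"twist":[[0,0,0],[0,0,0],[0,0,0],[0,0,0],[0,0,0]]}' 55
```

```text
clock: 13.6
position: [0.5031, 0.0236, 0.1201]
tool_rot: [-1.484, -2.768, 0.001]
force: [-0.5, -0.7, -0.1]
finger_gap: 0.0398
grasp_force: 0.0
clock: 14.1
position: [0.5032, 0.0234, 0.0434]
tool_rot: [-1.491, -2.764, 0.001]
force: [-0.4, -0.1, -0.5]
finger_gap: 0.04
grasp_force: 0.0
clock: 14.6
position: [0.5035, 0.0229, 0.0442]
tool_rot: [1.491, 2.764, -0.0]
force: [-1.6, -1.0, 5.7]
finger_gap: 0.0117
grasp_force: 55.0
```

```bash
python3 -m handwheel '{"gripper":[0.005,0.005,0.005,0.005,0.005],"travel":[[0,0,0],[0,0,0],[0,0,0],[0,0,0],[0,0,0]],"twist":[[0,0,0.07],[0,0,0.07],[0,0,0.07],[0,0,0.07],[0,0,0.07]]}' 
python3 -m handwheel '{"gripper":[0.005,0.005,0.005,0.005,0.005],"travel":[[0,0,0],[0,0,0],[0,0,0],[0,0,0],[0,0,0]],"twist":[[0,0,0.07],[0,0,0.07],[0,0,0.07],[0,0,0.07],[0,0,0.07]]}'
python3 -c "
from h import *
s=bot.observe();print(s['position'],R.from_rotvec(s['tool_rot']).as_matrix().round(3).tolist(),s['wrist_torque'])"
```

```text
clock: 15.1
position: [0.5026, 0.0228, 0.0442]
tool_rot: [-1.953, -2.46, 0.002]
force: [-3.9, -3.2, 9.3]
finger_gap: 0.0112
grasp_force: 55.0
clock: 15.6
position: [0.5018, 0.0227, 0.0441]
tool_rot: [-2.351, -2.082, 0.004]
force: [-6.0, -2.9, 10.7]
finger_gap: 0.0112
grasp_force: 55.0
[0.50182021 0.02271157 0.04414667] [[0.121, 0.993, -0.003], [0.993, -0.121, -0.001], [-0.001, -0.003, -1.0]] [-0.65320967  1.01173672 -0.02861685]
```

```bash
python3 -m handwheel '{"gripper":[0.04,0.04,0.04,0.04,0.04],"travel":[[0,0,0],[0,0,0],[0,0,-0.035],[0,0,-0.04],[-0.02,0,0]],"twist":[[0,0,0],[0,0,0],[0,0,0],[0,0,0],[0,0,0]]}' 
python3 -m handwheel '{"gripper":[0.04,0.04,0.04,0.04,0.04],"travel":[[0,0,0],[0,0,0],[0,0,0],[0,0,0],[0,0,0]],"twist":[[0,0,-0.075],[0,0,0],[0,0,0],[0,0,0],[0,0,0]]}'
python3 - <<'E'
import look; im,c,b=look.main(); look.cv2.imwrite("pics/w7.png",im[:,:,::-1])
E
```

```text
clock: 16.1
position: [0.5051, 0.0042, 0.1229]
tool_rot: [2.342, 2.085, 0.01]
force: [1.0, -0.0, 0.3]
finger_gap: 0.0391
grasp_force: 0.0
clock: 16.6
position: [0.5009, 0.0036, 0.1183]
tool_rot: [-2.27, -2.171, 0.001]
force: [-0.4, 0.3, -0.1]
finger_gap: 0.0399
grasp_force: 0.0
tcp [0.5009 0.0036 0.1184] [[0.044, 0.999], [0.999, -0.044]]
white 150 (array([0.5032, 0.0346]), array([0.0205, 0.0039]), 82.8) dir deg 82.8
white 120 (array([0.5032, 0.0348]), array([0.021 , 0.0041]), 82.7) dir deg 82.7
white 120 (array([0.5048, 0.0466]), array([0.0012, 0.0112]), 79.3) dir deg 169.3
brass (array([0.5014, 0.0247]), array([0.0675, 0.0781]), 82.2)
```

View pics/w7.png

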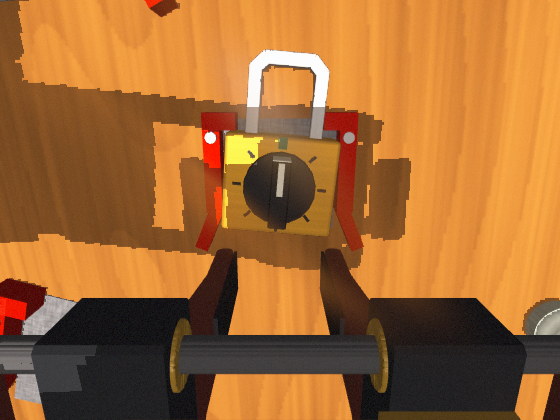

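The picture and numbers show the pointer (280,180) at 82.8° and the body at 82.2°, so the dial has clicked at the green mark. The body is about 5° skewed and 3 mm back, so I'll push it square and home again from behind.

```bash
python3 -m handwheel '{"gripper":[0.04,0.04,0.04,0.04,0.04],"travel":[[-0.044,0,0],[0,0,0],[0,0,0.035],[0,0,0.035],[0,0,0.03]],"twist":[[0,0,0],[0,0,0],[0,0,0],[0,0,0],[0,0,0]]}' 20
python3 -m handwheel '{"gripper":[0.04,0.04,0.04,0.04,0.04],"travel":[[0,0,0.006],[0,0,0],[0.006,0,0],[0.006,0,0],[0.003,0,0]],"twist":[[0,0,0],[0,0,0],[0,0,0],[0,0,0],[0,0,0]]}'
python3 -m handwheel '{"gripper":[0.04,0.04,0.04,0.04,0.04],"travel":[[0.003,0,0],[0.003,0,0],[0.002,0,0],[0.001,0,0],[0,0,0]],"twist":[[0,0,0],[0,0,0],[0,0,0],[0,0,0],[0,0,0]]}'
```

```text
clock: 17.15
position: [0.499, -0.0403, 0.0175]
tool_rot: [2.271, 2.171, 0.0]
force: [0.2, 0.9, -0.5]
finger_gap: 0.0402
grasp_force: 0.0
clock: 17.65
position: [0.5007, -0.025, 0.0139]
tool_rot: [2.268, 2.171, 0.002]
force: [0.7, -0.1, 1.1]
finger_gap: 0.0399
grasp_force: 0.0
clock: 18.15
position: [0.5027, -0.0181, 0.0137]
tool_rot: [2.265, 2.169, 0.002]
force: [2.8, -6.5, 3.3]
finger_gap: 0.0403
grasp_force: 3.8
```

```bash
python3 -m handwheel '{"gripper":[0.04,0.04,0.04,0.04,0.04],"travel":[[0.001,0,0],[0.001,0,0],[0.0005,0,0],[0,0,0],[0,0,0]],"twist":[[0,0,0],[0,0,0],[0,0,0],[0,0,0],[0,0,0]]}' 20
python3 -m handwheel '{"gripper":[0.04,0.04,0.04,0.04,0.04],"travel":[[-0.006,0,0],[-0.006,0,0],[0,0,-0.04],[0,0,-0.04],[0,0,-0.03]],"twist":[[0,0,0],[0,0,0],[0,0,0],[0,0,0],[0,0,0]]}'
python3 -m handwheel '{"gripper":[0.04,0.04,0.04,0.04,0.04],"travel":[[0.013,0,0],[0.013,0,0],[0,0,0],[0,0,0],[0,0,0]],"twist":[[0,0,0],[0,0,0],[0,0,0],[0,0,0],[0,0,0]]}'
python3 - <<'E'
import look; im,c,b=look.main(); look.cv2.imwrite("pics/w8.png",im[:,:,::-1])
from h import *
w=mask(im,(0,0,165),(179,60,255),(225,20,350,130))
for k in blobs(w,60)[:2]: print("shackle",rect(c,k,.0205))
E
```

```text
clock: 18.65
position: [0.5028, -0.0179, 0.0137]
tool_rot: [2.262, 2.169, -0.001]
force: [-0.2, -20.6, 4.1]
finger_gap: 0.04
grasp_force: 10.2
clock: 19.15
position: [0.4996, -0.0259, 0.1243]
tool_rot: [-2.27, -2.172, -0.0]
force: [0.2, -0.3, -0.1]
finger_gap: 0.0398
grasp_force: 0.0
clock: 19.65
position: [0.5, -0.0, 0.1215]
tool_rot: [-2.268, -2.171, 0.003]
force: [0.8, -0.4, -0.7]
finger_gap: 0.0399
grasp_force: 0.0
tcp [ 5.002e-01 -2.000e-04  1.217e-01] [[0.044, 0.999], [0.999, -0.044]]
white 150 (array([0.5013, 0.0379]), array([0.0202, 0.0037]), 87.6) dir deg 87.6
white 120 (array([0.5013, 0.0382]), array([0.0208, 0.0038]), 87.6) dir deg 87.6
brass (array([0.5009, 0.0275]), array([0.0666, 0.0784]), 87.5)
shackle (array([0.5039, 0.09  ]), array([0.0539, 0.0534]), 87.5)
```

The lock is square and home (pointer 87.6°, body 87.5°), with the shackle bar near (0.505, 0.1125). I'll move over it and turn so the fingers straddle the bar.

```bash
python3 -m handwheel '{"gripper":[0.03,0.03,0.03,0.03,0.03],"travel":[[0.0376,0,0],[0.0376,0,0],[0.0376,0,0],[0,0,0],[0,0,0]],"twist":[[0,0,-0.14],[0,0,0],[0,0,0],[0,0,-0.14],[0,0,-0.14]]}' >/dev/null
python3 -m handwheel '{"gripper":[0.03,0.03,0.03,0.03,0.03],"travel":[[0,0,0],[0,0,0],[0,0,0],[0,0,0],[0,0,0]],"twist":[[0,0,-0.14],[0,0,-0.14],[0,0,-0.14],[0,0,-0.14],[0,0,-0.14]]}' >/dev/null
python3 -m handwheel '{"gripper":[0.03,0.03,0.03,0.03,0.03],"travel":[[0,0,0],[0,0,0],[0,0,0],[0,0,0],[0,0,0]],"twist":[[0,0,-0.14],[0,0,-0.14],[0,0,-0.14],[0,0,-0.03],[0,0,0]]}'
```

```text
clock: 21.2
position: [0.4952, 0.112, 0.1223]
tool_rot: [-0.074, -3.14, 0.0]
force: [0.3, 0.3, 0.8]
finger_gap: 0.0303
grasp_force: 0.0
```

```bash
python3 -m handwheel '{"gripper":[0.03,0.03,0.03,0.03,0.03],"travel":[[-0.0098,0.001,0],[0,0,0.03],[0,0,0.03],[0,0,0.02],[0,0,0]],"twist":[[0,0,0],[0,0,0],[0,0,0],[0,0,0],[0,0,0]]}'
python3 -m handwheel '{"gripper":[0.03,0.03,0.03,0.03,0.03],"travel":[[0,0,0.012],[0,0,0.012],[0,0,0.009],[0,0,0],[0,0,0]],"twist":[[0,0,0],[0,0,0],[0,0,0],[0,0,0],[0,0,0]]}'
```

```text
clock: 21.7
position: [0.5038, 0.1125, 0.0403]
tool_rot: [-0.073, -3.136, 0.001]
force: [0.0, -0.4, 0.5]
finger_gap: 0.0303
grasp_force: 0.0
clock: 22.2
position: [0.5051, 0.1128, 0.0096]
tool_rot: [-0.07, -3.141, 0.0]
force: [0.4, 0.7, 0.1]
finger_gap: 0.0298
grasp_force: 0.0
```

Now close gently on the bar and pull.

```bash
python3 -m handwheel '{"gripper":[0.02,0.01,0.005,0.005,0.005],"travel":[[0,0,0],[0,0,0],[0,0,0],[0,0,0],[0,0,0]],"twist":[[0,0,0],[0,0,0],[0,0,0],[0,0,0],[0,0,0]]}' 12
python3 -m handwheel '{"gripper":[0.005,0.005,0.005,0.005,0.005],"travel":[[0,0.004,0],[0,0.004,0],[0,0.004,0],[0,0.004,0],[0,0,0]],"twist":[[0,0,0],[0,0,0],[0,0,0],[0,0,0],[0,0,0]]}'
python3 -m handwheel '{"gripper":[0.005,0.005,0.005,0.005,0.005],"travel":[[0,0.003,0],[0,0.003,0],[0,0.001,0],[0,0,0],[0,0,0]],"twist":[[0,0,0],[0,0,0],[0,0,0],[0,0,0],[0,0,0]]}'
```

```text
clock: 22.7
position: [0.5055, 0.1129, 0.0099]
tool_rot: [0.07, 3.14, 0.0]
force: [0.2, 0.2, 2.2]
finger_gap: 0.009
grasp_force: 12.0
clock: 23.2
position: [0.5062, 0.1295, 0.0097]
tool_rot: [0.07, 3.14, 0.0]
force: [1.4, -1.2, 3.1]
finger_gap: 0.0087
grasp_force: 12.0
clock: 23.7
position: [0.5064, 0.1353, 0.0096]
tool_rot: [0.07, 3.141, -0.002]
force: [1.9, -6.8, 2.2]
finger_gap: 0.009
grasp_force: 12.0
```

```bash
python3 -m handwheel '{"gripper":[0.005,0.005,0.005,0.005,0.005],"travel":[[0,0.001,0],[0,0.001,0],[0,0.0005,0],[0,0,0],[0,0,0]],"twist":[[0,0,0],[0,0,0],[0,0,0],[0,0,0],[0,0,0]]}'
python3 -m handwheel '{"gripper":[0.03,0.03,0.03,0.03,0.03],"travel":[[0,-0.002,0],[0,0,0],[0,0,0],[0,0,-0.05],[0,0,-0.05]],"twist":[[0,0,0],[0,0,0],[0,0,0],[0,0,0],[0,0,0]]}'
python3 -m handwheel '{"gripper":[0.04,0.04,0.04,0.04,0.04],"travel":[[0,-0.045,0],[0,-0.045,0],[0,-0.035,0],[0,0,0],[0,0,0]],"twist":[[0,0,0],[0,0,0],[0,0,0],[0,0,0.14],[0,0,0.14]]}' >/dev/null
python3 -m handwheel '{"gripper":[0.04,0.04,0.04,0.04,0.04],"travel":[[0,0,0],[0,0,0],[0,0,0],[0,0,0],[0,0,0]],"twist":[[0,0,0.14],[0,0,0.14],[0,0,0.14],[0,0,0.14],[0,0,0.14]]}' >/dev/null
python3 -m handwheel '{"gripper":[0.04,0.04,0.04,0.04,0.04],"travel":[[0,0,0],[0,0,0],[0,0,0],[0,0,0],[0,0,0]],"twist":[[0,0,0.14],[0,0,0.14],[0,0,0.14],[0,0,0.14],[0,0,0.03]]}'
python3 - <<'E'
import look; im,c,b=look.main(); look.cv2.imwrite("pics/w9.png",im[:,:,::-1])
from h import *
w=mask(im,(0,0,165),(179,60,255),(200,0,370,130))
for k in blobs(w,60)[:2]: print("shackle",rect(c,k,.0205))
E
```

```text
clock: 24.2
position: [0.5062, 0.1355, 0.0094]
tool_rot: [-0.067, -3.14, 0.007]
force: [2.4, -19.1, 1.1]
finger_gap: 0.0086
grasp_force: 12.0
clock: 24.7
position: [0.5042, 0.1367, 0.1089]
tool_rot: [-0.07, -3.135, 0.0]
force: [1.5, 0.1, -0.0]
finger_gap: 0.0298
grasp_force: 0.0
clock: 26.2
position: [0.5004, 0.0122, 0.1095]
tool_rot: [-2.274, -2.167, -0.0]
force: [-0.3, 0.3, 0.0]
finger_gap: 0.0401
grasp_force: 0.0
tcp [0.5004 0.0121 0.1095] [[0.047, 0.999], [0.999, -0.047]]
white 150 (array([0.5012, 0.038 ]), array([0.0204, 0.0037]), 87.1) dir deg 87.1
white 120 (array([0.5012, 0.038 ]), array([0.0204, 0.0037]), 87.3) dir deg 87.3
white 120 (array([0.5015, 0.0506]), array([0.0012, 0.0113]), 87.3) dir deg 177.3
brass (array([0.5001, 0.0288]), array([0.0662, 0.0796]), 84.7)
shackle (array([0.5041, 0.1059]), array([0.0661, 0.0534]), 87.5)
```

The shackle measures fully out (its outer edge is at y = 0.139) with the lock at home and the dial at 0. I'll grip the dial bar firmly and lift.

```bash
python3 -m handwheel '{"gripper":[0.04,0.04,0.04,0.04,0.04],"travel":[[0.015,0,0],[0,0,0.03],[0,0,0.028],[0,0,0.0105],[0,0,0]],"twist":[[0,0,0],[0,0,0],[0,0,0],[0,0,0],[0,0,0]]}' 50
python3 -m handwheel '{"gripper":[0.03,0.01,0.005,0.005,0.005],"travel":[[0,0,0],[0,0,0],[0,0,0],[0,0,0],[0,0,0]],"twist":[[0,0,0],[0,0,0],[0,0,0],[0,0,0],[0,0,0]]}' 50
python3 -m handwheel '{"gripper":[0.005,0.005,0.005,0.005,0.005],"travel":[[0,0,-0.005],[0,0,-0.01],[0,0,-0.02],[0,0,-0.025],[0,0,-0.025]],"twist":[[0,0,0],[0,0,0],[0,0,0],[0,0,0],[0,0,0]]}' 50
```

```text
clock: 26.75
position: [0.4998, 0.0268, 0.0399]
tool_rot: [-2.267, -2.171, 0.004]
force: [-0.3, -0.9, -0.4]
finger_gap: 0.0396
grasp_force: 0.0
clock: 27.25
position: [0.5015, 0.0263, 0.0419]
tool_rot: [2.269, 2.172, 0.001]
force: [-1.7, 0.5, 7.0]
finger_gap: 0.0118
grasp_force: 50.0
clock: 27.75
position: [0.5008, 0.0264, 0.1273]
tool_rot: [-2.269, -2.172, 0.001]
force: [-0.2, -0.2, -2.9]
finger_gap: 0.0116
grasp_force: 50.0
```

```bash
python3 -m handwheel '{"gripper":[0.005,0.005,0.005,0.005,0.005],"travel":[[0,0,-0.025],[0,0,-0.03],[0,0,-0.03],[0,0,-0.025],[0,0,-0.01]],"twist":[[0,0,0],[0,0,0],[0,0,0],[0,0,0],[0,0,0]]}' 50 >/dev/null
python3 -m handwheel '{"gripper":[0.005,0.005,0.005,0.005,0.005],"travel":[[-0.015,0.0015,0],[-0.025,0.0025,0],[-0.03,0.003,0],[-0.03,0.003,0],[-0.03,0.003,0]],"twist":[[0,0,0],[0,0,0],[0,0,0],[0,0,0],[0,0,0]]}' >/dev/null
python3 -m handwheel '{"gripper":[0.005,0.005,0.005,0.005,0.005],"travel":[[-0.03,0.003,0],[-0.03,0.003,0],[-0.03,0.003,0],[-0.03,0.003,0],[-0.03,0.003,0]],"twist":[[0,0,0],[0,0,0],[0,0,0],[0,0,0],[0,0,0]]}' >/dev/null
python3 -m handwheel '{"gripper":[0.005,0.005,0.005,0.005,0.005],"travel":[[-0.025,0.0025,0],[-0.015,0.0015,0],[-0.01,0.001,0],[0,0,0],[0,0,0]],"twist":[[0,0,0],[0,0,0],[0,0,0],[0,0,0],[0,0,0]]}'
python3 -m handwheel '{"gripper":[0.005,0.005,0.005,0.005,0.005],"travel":[[0,0,0],[0,0,0],[0,0,0],[0,0,0],[0,0,0]],"twist":[[0,0,0],[0,0,0],[0,0,0],[0,0,0],[0,0,0]]}'
python3 - <<'E'
from h import *
im=bot.snapshot("wrist");im2=bot.snapshot("scene");o=np.hstack([cv2.resize(im,(400,300)),cv2.resize(im2,(400,300))]);cv2.imwrite("pics/w10.png",o[:,:,::-1])
c=bot.calibration("scene")
b=blobs(mask(im2,(100,150,50),(125,255,255),(140,250,270,360)));h=np.vstack(b[:3]);print("tray",rect(c,cv2.convexHull(h),.02))
E
```

```text
clock: 29.75
position: [0.5194, -0.3038, 0.2457]
tool_rot: [-2.269, -2.171, -0.0]
force: [-0.2, 0.4, -3.1]
finger_gap: 0.0117
grasp_force: 50.0
clock: 30.25
position: [0.5198, -0.3045, 0.2463]
tool_rot: [2.269, 2.172, -0.0]
force: [-0.8, -0.3, -2.3]
finger_gap: 0.0118
grasp_force: 50.0
tray (array([ 0.5246, -0.3155]), array([0.1171, 0.1093]), 77.5)
```

View pics/w10.png

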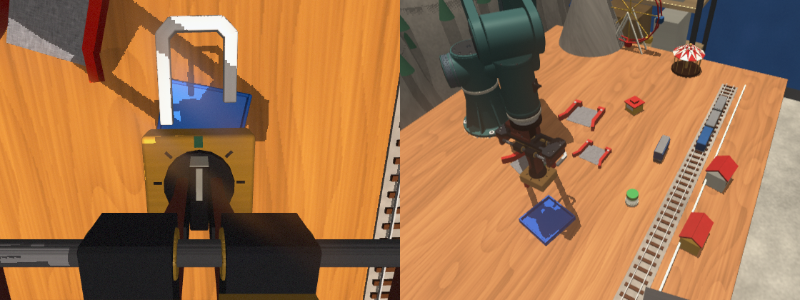

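The picture shows the open padlock held level over the blue tray, pointer at the green mark and shackle out. The jar, carriage and kiosk are where they were. Handing in.

```bash
python3 -c "
from cell import bot
print(bot.finish_job())"
```

```text
the job is handed in; nothing more can be done
None
```

I handed the job in at about 30 s: the padlock was pushed home, dialled to the green mark, pulled open in the cradle, and is held still about 20 cm above the bench over the tray; the first dial turn slipped and skewed the lock, so I turned it again and re-seated it before pulling the shackle.

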